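Step a three-well sample plate under a fixed probe

ROBOT

A 6-joint arm with a two-finger parallel gripper is mounted at the origin on the work surface. World frame = base frame: x ahead of the robot, y to its left, z up, the work surface at z = 0. Lengths are in m, angles in rad, forces in N, time in s.
With the tool pointing down it reaches from about 0.25 to 0.725 m from the base axis. Payload 4 kg.
Tool frame: the origin (TCP) lies on the centre line of the jaws, within the pads' length; the fingertips stand tip_reach ahead of it and the grasp point (between the pads) lies 5 mm behind it (tip_reach is the distance from the TCP to the fingertips, in m); z points along the fingers, y is the direction in which the jaws open and shut (so a half turn about z gives the same grasp; the last joint's range is limited). The gripper opens to 85 mm and grips with 20 to 120 N. Pads are 22 mm wide; open, the fingers measure 114 mm over their backs; the gripper's body (76 mm by 85 mm) begins 54 mm behind the grasp point. The pads swing forward as they close: fully open they stand 13 mm farther back than shut.
Start: joints at [-1.143, 0.241, 0.005, 1.335, 0, 1.571], TCP at [0.207, -0.455, 0.245] pointing down, gripper open.
Joint ranges: [-2.72, 2.72], [-1.05, 1.87], [-1.09, 1.28], [-1.99, 2.15], [-1.42, 1.44], [-3.14, 3.14]. Speed limits (rad/s): [2.79, 2.79, 3.14, 3.14, 3.14, 3.14].

INTERFACE

Orientations are given as a unit quaternion [x, y, z, w].
In Python, from workcell import * gives the robot as it stands.
- The arm moves only by the tool arm_command, never from a script. Its arguments are lists of equal length, an entry for each row: "translation": the shift along the tool's x, y, z in cm, a list of three; "turn": the turn about the tool's z in rad; "hand": the closure, from 0 (fully open) to 1 (shut). In form: {"translation": [[x, y, z], ...], "turn": [turn, ...], "hand": [hand, ...]}. A call has 1 to 5 rows; each row is the pose to reach, as a shift and turn from the pose commanded when the call began, along the tool's axes at that moment; what a row does not reach only later rows make up. A row lasts 1/12 s, in which the tool goes at most 41.7 mm and 7.16 degrees, less where a joint would pass 70% of its speed; a pose out of reach is approached as far as the arm can. A call with a gripper value outside its range is refused whole. The fingers move at their own pace and stop on an object; the grip force is fixed at half the most. Time passes only in rows, so rows that repeat a pose let the fingers close. It gives the time, the measured TCP pose, the force and the opening at its end, in the units of the state.
- get_obs(): the state, without advancing time (a new reading comes with each control period).
- camera(name): name is "scene" or "top" or "wrist"; returns (picture, depth): 420x560x3 uint8, red, green, blue; 420x560 float32, m along the optical axis (not along the pixel's ray), 0 where there is no reading.
- camera_info(name): a dict with "mtx" (3x3 intrinsics, pixels), "dist_coeffs" ([k1, k2, p1, p2, k3] as OpenCV has them; the pictures are not rectified), "world_to_cam" (4x4, takes a point from world to camera coordinates). Camera axes: x right, y down, z forward; pixel columns grow to the right and rows downward; lengths in m; the calibration is good to about 2 mm. A picture is of the moment at which its call begins: read the wrist's pose just before it. camera_info takes no time and is no camera call; for the wrist camera it gives the pose at the moment of the call.
- job_done(): hands the job in, once; it reports no verdict.
Trained networks look in the newest picture that a camera, given by its name, has taken for a name from the list of things; names that differ only in an ending like _2 or _b are one class to them, and where a whole thing is asked for, a point or a joint stands for the part that bears it (a point fixed in the world has none). Each returns a list of dicts, best first, with "conf" (0 to 1); they miss things now and then, are a little off and sometimes report something else, mostly with a low value. They report only what shows in the picture. A call takes as long as a camera call. They do not tell look-alikes from the thing itself.
- search_frame(camera, name): "location" ([row, column] in pixels, amid what is visible of it).
- spot_point(camera, name): "location" ([row, column] in pixels: a listed point, or the origin of a listed thing).
The state is a dict: "clock": time; "joint_pos": joint angles; "joint_vel": joint speeds; "tau": joint torques, N m; "eef_pos": TCP position; "tool_rot": TCP orientation; "ft_force": force on the tool from outside, world axes, zero at the start; "ft_torque": the same for the moment, N m; "grip_width": finger opening in m.
Only numpy, scipy, OpenCV 4.12 (cv2) and the standard library are available. Lean on these libraries where they do the work, as an engineer would, in place of code of your own. Each camera call takes 0.05 s, during which the arm holds its last target. There are 200 camera calls.

TASK

Lay the loose sample plate flat in the nest of the x-y stage (either way round), then slide the carriage so that the fixed probe tip stands over the centre of the large well, then of the medium well, then of the small well, stopping still for about a second at each. Leave the small well under the probe and let go of everything. Do not drop the plate, touch the probe, or disturb the bottle, tube rack and marker.

Things in the scene. Friction and masses are not known exactly. Their poses are not given: they have to be found in the camera images.
- plate_center (a point): Loose light-grey plastic sample plate, a rectangular block 56 (its x) x 100 (its y) x 22 mm high, 120 g nominal, lying flat on the table at any yaw. The point is its centre, half-way up (11 mm above its underside); z up. Three round blind wells, 12 mm deep with dark floors, open in its top. It is easily gripped across its 56 mm width, at the middle of its long sides.
- well_large (a point): Centre of the mouth of the plate's large well, 24 mm diameter, level with the plate's top; at (-10, -32, +11) mm from the plate's centre in the plate's axes.
- well_medium (a point): Centre of the mouth of the plate's medium well, 15 mm diameter; at (+12, +3, +11) mm from the plate's centre in the plate's axes.
- well_small (a point): Centre of the mouth of the plate's small well, 8 mm diameter; at (-10, +34, +11) mm from the plate's centre in the plate's axes.
- stage: Base of the manual x-y stage: grey base 150 (its x) x 440 (its y) mm, fixed to the table, turned by up to 0.2 rad. Origin on the table; the base reaches from -175 to +265 mm along its own y. A round steel column, 20 mm diameter and 150 mm high, stands on it at y = +245 mm and carries the probe's arm. Its axes are the slide directions.
- saddle (a joint): Position (m) of the saddle, the lower slide, along the stage's +y: from -0.080 to 0.145. At 0 the nest's centre is at the stage's y = 0; the probe stands at y = +0.100. It stays where it is left (about 1.5 N friction). Starts between -0.075 and -0.025.
- carriage (a joint): Position (m) of the carriage, the upper slide, along the stage's +x: from -0.030 to 0.030. At 0 the nest's centre is at the stage's x = 0, in line with the probe. It stays where it is left (about 1.5 N friction).
- nest (a point): Centre of the floor of the nest on top of the aluminium carriage, 50 mm above the table; axes parallel to the stage's. The nest is a flat place 61 (x) x 105 (y) mm for the plate, bounded only at the corners by aluminium lips 6 mm high and 5 mm thick; the middle 74 mm of each long side and the middle 31 mm of each short side are open. The deck reaches 42 mm to each side in x.
- knob (a point): Upright black cylindrical knob on the carriage, 18 mm diameter, 44 mm tall, from 66 to 110 mm above the table, on a 12 mm neck; the point is on its axis 90 mm above the table, 112 mm from the nest's centre towards the stage's -y. Held by it, the carriage is moved along both slides at once (it cannot turn or lift).
- probe: The fixed probe: a pointed steel needle, 8 mm thick with a 3 mm tip, point down, on a white arm that comes from the column at +y, 127 to 138 mm above the table; nothing of it lies more than 7 mm to the -y side of the needle. The origin is the tip, 80 mm above the table, 8 mm above the top of a plate lying in the nest.
- bottle: Bystander: white bottle with a label, 56 mm diameter, 110 mm high, standing on the table; origin under its centre.
- rack: Bystander: clear tube rack 60 x 150 x 45 mm with three capped tubes up to 95 mm high; origin under its centre.
- marker: Bystander: white and black marker pen, 135 mm long, 17 mm wide, lying on the table; along its x; origin at its underside, 60 mm from the white end.
- plate: The same sample plate; origin at the centre of its underside, same axes.
Not all that is in view belongs to the job. Several things look just like the plate: the one meant starts nearest to the robot's base.

How it is judged:
By the outcome, as a careful person would: the job done as asked, in the order asked, and still so for the second after the job is handed in, with the robot touching nothing.
It also fails if it takes over 56 s, if anything falls off the work surface, if the arm or the gripper's body presses on something with over 40 N, if the wrist force passes 120 N, or if a joint passes its speed limit or range.

## Working session

There is one attempt and no reset: what is moved stays moved. The work goes in short steps, Python scripts to look and compute and a tool call to move; the robot and the scene stay as the last step left them, time stands still between calls to the robot, and variables do not carry over. Pictures are saved under pics/ and viewed, about 8 in all and at most 12, crops included, and the job is handed in when it is done.

Besides the shell and the picture viewer there is one more tool, called after "Call:" as name(argument=value, ...), one argument or row to a line, values as JSON. arm_command: Moves the arm, as the interface text tells. Its arguments: {"type":"object","properties":{"translation":{"type":"array","items":{"type":"array","items":{"type":"number"}}},"turn":{"type":"array","items":{"type":"number"}},"hand":{"type":"array","items":{"type":"number"}}},"required":["translation","turn","hand"]}

```bash
mkdir -p pics
cat > h.py <<'E'
from workcell import *
import numpy as np, cv2
from scipy.spatial.transform import Rotation as R
def info(n):
    i=camera_info(n); return np.array(i["mtx"]),np.array(i["dist_coeffs"]),np.array(i["world_to_cam"])
def ray_z(n,rc,z,ci=None):
    K,d,T=ci or info(n); u=cv2.undistortPoints(np.array([[[rc[1],rc[0]]]],float),K,d)[0,0]
    Rm,t=T[:3,:3],T[:3,3]; c=-Rm.T@t; v=Rm.T@np.array([u[0],u[1],1]); return c+v*(z-c[2])/v[2]
def proj(n,p,ci=None):
    K,d,T=ci or info(n); q,_=cv2.projectPoints(np.array(p,float).reshape(-1,3),cv2.Rodrigues(T[:3,:3])[0],T[:3,3],K,d); return q[:,0,::-1]
def shot(n,f):
    ci=info(n); im,dp=camera(n); cv2.imwrite("pics/"+f,im[:,:,::-1]); return im,dp,ci
def at(n,rc,dp,ci):
    K,d,T=ci; r,c=int(round(rc[0])),int(round(rc[1])); w=dp[max(r-1,0):r+2,max(c-1,0):c+2]; w=w[w>0]
    if len(w)==0: return None
    u=cv2.undistortPoints(np.array([[[rc[1],rc[0]]]],float),K,d)[0,0]; z=np.median(w)
    return T[:3,:3].T@(np.array([u[0]*z,u[1]*z,z])-T[:3,3])
def tool(p):
    o=get_obs(); return R.from_quat(o["tool_rot"]).inv().apply(np.array(p)-o["eef_pos"])*100
E
python3 - <<'E'
from h import *
np.set_printoptions(precision=4,suppress=True)
print(get_obs())
ci={}
for n in("top","scene"):
    im,dp,c=shot(n,n+"0.png")
    print(n,"cam pos",-c[2][:3,:3].T@c[2][:3,3])
    for nm in["plate_center","well_large","well_medium","well_small","knob","nest","stage","probe","bottle","rack","marker"]:
        for h in spot_point(n,nm)[:6]:
            if h["conf"]>.2: print(nm,round(h["conf"],2),np.round(h["location"]),at(n,h["location"],dp,c))
print(get_obs()["clock"])
E
```

```text
{'clock': 0.0, 'joint_pos': array([-1.143 ,  0.2414,  0.0037,  1.3352,  0.    ,  1.5708]), 'joint_vel': array([-0.0006,  0.0004,  0.0002, -0.0006,  0.0012, -0.0009]), 'tau': array([  0.0004, -37.232 ,  25.2407,   0.0169,   0.    ,   0.    ]), 'eef_pos': array([ 0.2072, -0.4544,  0.2444]), 'tool_rot': array([ 0.9772,  0.2123, -0.0002, -0.001 ]), 'ft_force': array([-0.2274, -0.0884, -0.6553]), 'ft_torque': array([-0.0264,  0.0103, -0.02  ]), 'grip_width': 0.085095681742267}
top cam pos [ 0.4691 -0.1649  1.3379]
plate_center 0.92 [241. 409.] [ 0.497  -0.5914  0.0149]
plate_center 0.8 [294. 408.] [ 0.3366 -0.5894  0.0157]
plate_center 0.73 [236. 308.] [ 0.5071 -0.2801  0.0233]
plate_center 0.69 [232. 356.] [ 0.5207 -0.4261  0.0198]
well_large 0.89 [252. 411.] [ 0.462  -0.5977  0.0122]
well_large 0.87 [247. 305.] [ 0.4716 -0.2714  0.0116]
well_large 0.71 [223. 348.] [ 0.5486 -0.4034  0.0122]
well_large 0.59 [292. 424.] [ 0.3426 -0.64    0.0152]
well_medium 0.82 [240. 408.] [ 0.4983 -0.5902  0.0107]
well_medium 0.8 [233. 311.] [ 0.5153 -0.2882  0.0188]
well_medium 0.78 [289. 405.] [ 0.3503
[... 1251 characters left out ...]
ell_medium 0.86 [208. 111.] [ 0.3384 -0.5833  0.0113]
well_medium 0.82 [254. 120.] [ 0.493  -0.5846  0.0191]
well_medium 0.68 [243. 180.] [ 0.5108 -0.436   0.0167]
well_small 0.82 [196. 113.] [ 0.3068 -0.5703  0.0199]
well_small 0.69 [256. 171.] [ 0.5423 -0.4652  0.0206]
well_small 0.67 [230. 250.] [ 0.5414 -0.2582  0.0209]
knob 0.94 [193. 352.] [0.5738 0.0068 0.0972]
nest 0.64 [188. 388.] [0.565  0.1283 0.0492]
nest 0.35 [274. 393.] [0.7798 0.0319 0.011 ]
stage 0.86 [196. 396.] [0.5957 0.1346 0.0499]
probe 0.71 [163. 430.] [0.5046 0.3147 0.0132]
bottle 0.6 [271. 291.] [ 0.7072 -0.2129  0.0669]
bottle 0.37 [232. 248.] [ 0.5456 -0.2645  0.0216]
rack 0.82 [276. 391.] [0.7791 0.0263 0.0038]
1.2
```

View pics/top0.png

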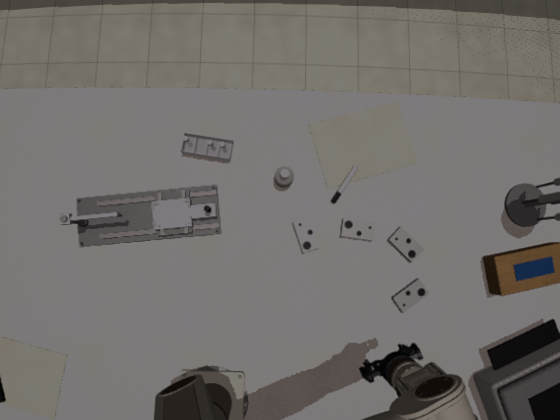

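View pics/scene0.png

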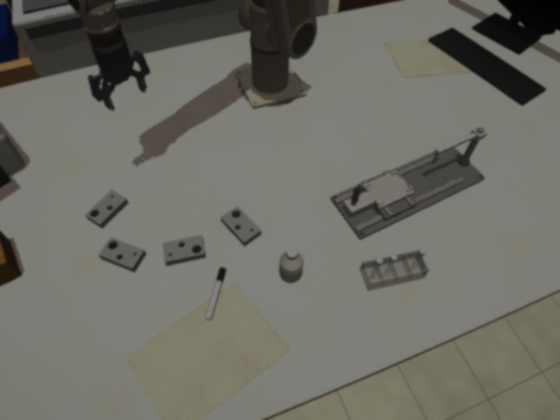

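Four look-alike plates are in view. The nearest to the base is the one at about (0.51, -0.28), which is top-view pixel (236, 305). Its large, medium and small wells are at pixels (246,307), (232,311) and (224,300). The stage lies at cols 78–218 and rows 187–245, with the column to the left (world +y). I'll go above the plate and look again.

Call:
arm_command(
  translation=[
    [4,-0.4,0.5],
    [8,-0.8,1],
    [12,-1.2,1.5],
    [16,-1.6,2],
    [20,-2,2],
  ],
  turn=[0.05,0.11,0.11,0.11,0.11],
  hand=[0,0,0,0,0],
)

```text
clock: 1.62
eef_pos: [0.382, -0.3524, 0.2244]
tool_rot: [0.987, 0.158, -0.0, -0.001]
ft_force: [0.5, -0.6, 0.2]
grip_width: 0.085
```

Run:
```python
from h import *
import workcell
print([k for k in dir(workcell) if k[0]!='_'], getattr(workcell,'tip_reach',None))
o=get_obs();print(o["clock"],o["eef_pos"],R.from_quat(o["tool_rot"]).as_matrix().round(3).tolist(), o["joint_pos"])
im,dp,c=shot("wrist","w0.png")
print("cam",-c[2][:3,:3].T@c[2][:3,3], c[2][2,:3])
for nm in["plate_center","well_large","well_medium","well_small"]:
  for h in spot_point("wrist",nm)[:4]:
    if h["conf"]>.2: print(nm,round(h["conf"],2),np.round(h["location"]),ray_z("wrist",h["location"],.022,c).round(4))
print(tool([.507,-.28,.2]))
```

```text
['Unreachable', 'camera', 'camera_info', 'get_obs', 'job_done', 'search_frame', 'spot_point', 'tip_reach'] 0.014
1.6167 [ 0.38199388 -0.35237534  0.22438176] [[0.95, 0.312, -0.001], [0.312, -0.95, 0.001], [-0.001, -0.001, -1.0]] [-7.45047315e-01  2.90392571e-01  1.67626261e-02  1.29856401e+00
 -7.31363859e-05  2.07940950e+00]
cam [ 0.44960017 -0.33012221  0.35278723] [-0.26900343 -0.08828933 -0.95908402]
plate_center 0.66 [283. 439.] [ 0.3325 -0.5875  0.022 ]
plate_center 0.6 [ 79. 389.] [ 0.5319 -0.4273  0.022 ]
plate_center 0.56 [ 50. 244.] [ 0.5106 -0.276   0.022 ]
plate_center 0.55 [166. 491.] [ 0.4856 -0.576   0.022 ]
well_large 0.87 [ 81. 233.] [ 0.4787 -0.2731  0.022 ]
well_large 0.65 [ 58. 372.] [ 0.545  -0.4025  0.022 ]
well_large 0.61 [285. 471.] [ 0.3431 -0.6291  0.022 ]
well_large 0.56 [194. 490.] [ 0.4568 -0.5915  0.022 ]
well_medium 0.87 [276. 440.] [ 0.3422 -0.5841  0.022 ]
well_medium 0.85 [ 44. 257.] [ 0.5204 -0.287   0.022 ]
well_medium 0.77 [159. 505.] [ 0.4988 -0.5874  0.022 ]
well_medium 0.66 [ 93. 389.] [ 0.5194 -0.4329  0.022 ]
well_small 0.79 [ 13. 228.] [ 0.5378 -0.2516  0.022 ]
well_small 0.73 [ 88. 427.] [ 0.5373 -0.4686  0.022 ]
well_small 0.68 [142. 477.] [ 0.5045 -0.5478  0.022 ]
well_small 0.65 [298. 421.] [ 0.3057 -0.5749  0.022 ]
[14.27869235 -3.04828651  2.51078972]
```

Call:
arm_command(
  translation=[
    [4,-0.8,0.5],
    [8,-1.7,1],
    [12,-2.6,2],
    [14.3,-3,2.5],
    [14.3,-3,2.5],
  ],
  turn=[0,0,0,0,0],
  hand=[0,0,0,0,0],
)

```text
clock: 2.28
eef_pos: [0.5095, -0.2794, 0.1987]
tool_rot: [0.987, 0.159, 0.0, -0.001]
ft_force: [-0.2, -0.2, 0.1]
grip_width: 0.0853
```

```bash
cat > pose.py <<'E'
from h import *
W=np.array([[-10,-32],[12,3],[-10,34]])/1000.
def fitplate(P):  # 2D rigid fit of wells -> centre, yaw
    P=np.array(P); a=W-W.mean(0); b=P-P.mean(0)
    th=np.arctan2((a[:,0]*b[:,1]-a[:,1]*b[:,0]).sum(),(a*b).sum()); c,s=np.cos(th),np.sin(th)
    M=np.array([[c,-s],[s,c]]); t=P.mean(0)-M@W.mean(0); return t,th,np.linalg.norm(P-(W@M.T+t),axis=1)*1000
E
python3 - <<'E'
from pose import *
o=get_obs();print(o["clock"],o["eef_pos"])
im,dp,c=shot("wrist","w1.png")
P=[]
for nm in["well_large","well_medium","well_small","plate_center"]:
  hs=[(np.linalg.norm(ray_z("wrist",h["location"],.022,c)[:2]-[.507,-.28]),h) for h in spot_point("wrist",nm)]
  d,h=min(hs,key=lambda t:t[0]); p=ray_z("wrist",h["location"],.022,c); print(nm,h,p.round(4)); P.append(p[:2])
t,th,r=fitplate(P[:3]); print(t,np.degrees(th),r,"tool",tool([*t,.02]))
Rm=R.from_quat(o["tool_rot"]).as_matrix(); print("jaw yaw",np.degrees(np.arctan2(Rm[1,1],Rm[0,1])))
cr=[[sx*.028,sy*.05] for sx,sy in((-1,-1),(1,-1),(1,1),(-1,1))]
M=np.array([[np.cos(th),-np.sin(th)],[np.sin(th),np.cos(th)]])
q=proj("wrist",[[*(M@k+t),.022] for k in cr],c)[:,::-1].astype(int)
im=np.ascontiguousarray(im[:,:,::-1]); cv2.polylines(im,[q.reshape(-1,1,2)],True,(0,0,255),1); cv2.imwrite("pics/w1o.png",im)
E
```

```text
2.2833 [ 0.50954304 -0.2793873   0.19868859]
well_large {'location': [218.7, 262.1], 'conf': 0.6} [ 0.4808 -0.2731  0.022 ]
well_medium {'location': [191.5, 284.5], 'conf': 0.97} [ 0.517  -0.2864  0.022 ]
well_small {'location': [164.8, 260.0], 'conf': 0.8} [ 0.5357 -0.2534  0.022 ]
plate_center {'location': [191.1, 271.0], 'conf': 0.72} [ 0.5129 -0.2727  0.022 ]
[ 0.51045486 -0.27401799] -70.92872601662951 [4.29612391 2.06911056 3.63186118] tool [ 0.66462532 -0.64893089 18.08420541]
jaw yaw -71.66158723580621
```

View pics/w1o.png

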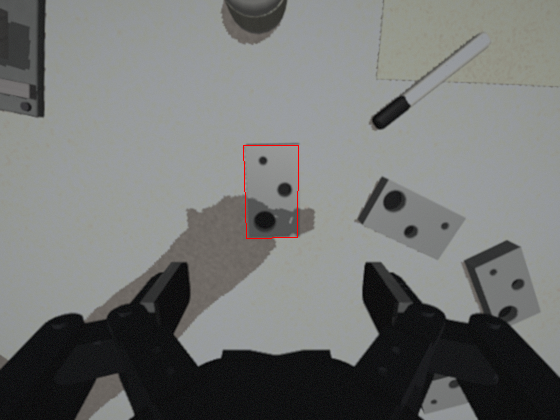

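The plate fills cols 245–298 and rows 143–238, and the fitted red outline matches its edges. The jaws are within 1° of alignment. I'll go down and grip.

Call:
arm_command(
  translation=[
    [0.7,-0.6,4],
    [0.7,-0.6,8],
    [0.7,-0.6,12],
    [0.7,-0.6,15],
    [0.7,-0.6,16.5],
  ],
  turn=[-0.01,-0.01,-0.01,-0.01,-0.01],
  hand=[0,0,0,0,0],
)

```text
clock: 2.95
eef_pos: [0.5084, -0.2726, 0.0315]
tool_rot: [0.987, 0.162, -0.003, -0.002]
ft_force: [-1.2, -1.2, 0.0]
grip_width: 0.0853
```

Call:
arm_command(
  translation=[
    [0,0,1],
    [0,0,1.5],
    [0,0,1.5],
    [0,0,1.5],
    [0,0,1.5],
  ],
  turn=[0,0,0,0,0],
  hand=[0,0,0,0.2,0.5],
)

```text
clock: 3.37
eef_pos: [0.5135, -0.2737, 0.0222]
tool_rot: [0.987, 0.163, 0.001, 0.001]
ft_force: [0.3, 0.3, -0.0]
grip_width: 0.064
```

Call:
arm_command(
  translation=[
    [0,0,0],
    [0,0,0],
    [0,0,0],
    [0,0,0],
    [0,0,0],
  ],
  turn=[0,0,0,0,0],
  hand=[0.6,0.6,0.6,0.6,0.6],
)

```text
clock: 3.78
eef_pos: [0.5139, -0.2736, 0.0226]
tool_rot: [0.987, 0.163, 0.002, 0.001]
ft_force: [0.3, -0.9, 6.6]
grip_width: 0.054
```

Call:
arm_command(
  translation=[
    [0,0,-2],
    [0,0,-6],
    [0,0,-10],
    [0,0,-14],
    [0,0,-18],
  ],
  turn=[0,0,0,0,0],
  hand=[0.7,0.7,0.7,0.7,0.7],
)

```text
clock: 4.2
eef_pos: [0.5119, -0.2723, 0.2024]
tool_rot: [0.987, 0.163, -0.0, -0.0]
ft_force: [0.7, -1.2, -1.1]
grip_width: 0.0539
```

Call:
arm_command(
  translation=[
    [1.2,-2,0],
    [3,-5.2,0],
    [4.8,-8.4,0],
    [6.6,-11.6,0],
    [8.2,-14.8,0],
  ],
  turn=[-0.12,-0.24,-0.36,-0.48,-0.6],
  hand=[0.7,0.7,0.7,0.7,0.7],
)

```text
clock: 4.62
eef_pos: [0.5425, -0.1046, 0.2008]
tool_rot: [0.893, 0.45, 0.0, 0.0]
ft_force: [1.3, 0.5, -1.4]
grip_width: 0.054
```

Call:
arm_command(
  translation=[
    [3.2,-1.6,0],
    [6.4,-3.2,0],
    [9.6,-4.8,0],
    [11.4,-5.7,0],
    [12.5,-6.2,0],
  ],
  turn=[-0.12,-0.24,-0.36,-0.48,-0.6],
  hand=[0.7,0.7,0.7,0.7,0.7],
)

```text
clock: 5.03
eef_pos: [0.5677, 0.0343, 0.2006]
tool_rot: [0.719, 0.695, 0.0, -0.0]
ft_force: [0.3, -0.8, -2.1]
grip_width: 0.0543
```

Call:
arm_command(
  translation=[
    [0,0,0],
    [0,0,0],
    [0,0,0],
  ],
  turn=[-0.11,-0.11,-0.11],
  hand=[0.7,0.7,0.7],
)

```text
clock: 5.28
eef_pos: [0.5675, 0.0313, 0.2004]
tool_rot: [0.684, 0.73, -0.0, 0.0]
ft_force: [0.5, 0.2, -1.8]
grip_width: 0.0539
```

Run:
```python
from pose import *
o=get_obs();print(o["clock"],o["eef_pos"],o["grip_width"])
Rm=R.from_quat(o["tool_rot"]).as_matrix(); print("jaw yaw",np.degrees(np.arctan2(Rm[1,1],Rm[0,1])))
for n in("wrist","top","scene"):
  im,dp,c=shot(n,n+"2.png"); np.save("pics/"+n+"2.npy",dp)
  for nm,z in(("nest",.05),("knob",.09),("stage",0),("probe",.08)):
    for h in spot_point(n,nm)[:2]:
      if h["conf"]>.2: print(n,nm,round(h["conf"],2),np.round(h["location"]),ray_z(n,h["location"],z,c).round(4),at(n,h["location"],dp,c))
a=cv2.imread("pics/top2.png")[160:280,40:240]; cv2.imwrite("pics/c2.png",np.vstack([cv2.imread("pics/wrist2.png")[:, :],cv2.resize(a,(560,336))])[:600] if 0 else cv2.imread("pics/wrist2.png"))
```

```text
5.2833 [0.56747866 0.03127249 0.200388  ] 0.053885680691598124
jaw yaw 3.713306099606088
wrist nest 0.66 [100. 279.] [0.5632 0.1255 0.05  ] [0.56321746 0.12544073 0.05025176]
wrist stage 0.66 [ 63. 285.] [0.5672 0.1652 0.    ] [0.56645628 0.15564412 0.05032194]
top stage 0.7 [178. 284.] [ 0.6838 -0.2047  0.    ] [ 0.66905733 -0.20196948  0.0919847 ]
top probe 0.81 [213. 124.] [0.5583 0.2613 0.08  ] [0.51813443 0.06939292 0.6463732 ]
scene nest 0.83 [190. 388.] [0.5704 0.1247 0.05  ] [0.57045304 0.12466098 0.05011662]
scene knob 0.71 [194. 356.] [0.5775 0.0158 0.09  ] [0.5846259  0.01010478 0.10174323]
scene knob 0.3 [165. 368.] [0.5014 0.0921 0.09  ] [0.57163213 0.03388942 0.19114561]
scene stage 0.88 [193. 396.] [0.5587 0.1683 0.    ] [0.58765033 0.13781653 0.05070276]
scene probe 0.7 [164. 432.] [0.5533 0.2662 0.08  ] [0.51129553 0.31731234 0.01316619]
scene probe 0.4 [166. 365.] [0.4957 0.0892 0.08  ] [0.57846969 0.02167509 0.19936706]
```

View pics/wrist2.png

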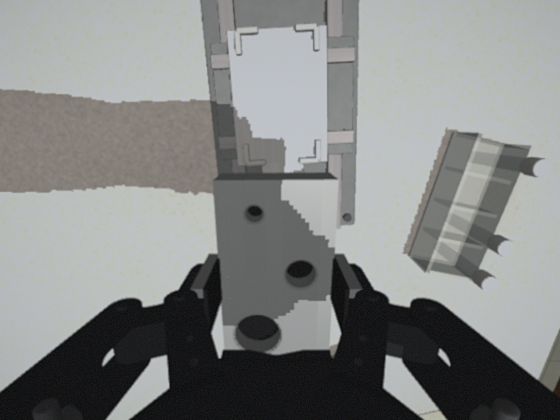

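Run:
```python
import cv2
a=cv2.imread("pics/wrist2.png")[10:182,200:360]; a=cv2.resize(a,None,fx=3.4,fy=3.4,interpolation=cv2.INTER_CUBIC); a=cv2.convertScaleAbs(a,alpha=1.2,beta=-40); cv2.imwrite("pics/z2.png",a); print(a.shape)
```

```text
(585, 544, 3)
```

View pics/z2.png

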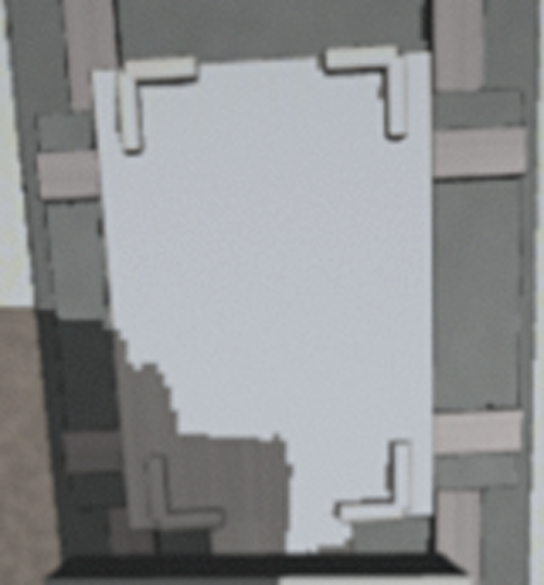

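Lip outer corners in the zoom (x,y) are TL (118,64), TR (405,50), BL (148,528) and BR (410,516). The deck corners are (93,71), (431,53), (431,513) and (132,528). I'll fit the nest pose to these.

```bash
cat > fit.py <<'E'
from pose import *
def rigid(A,B):
    A,B=np.array(A),np.array(B); a=A-A.mean(0); b=B-B.mean(0)
    th=np.arctan2((a[:,0]*b[:,1]-a[:,1]*b[:,0]).sum(),(a*b).sum()); M=np.array([[np.cos(th),-np.sin(th)],[np.sin(th),np.cos(th)]])
    t=B.mean(0)-M@A.mean(0); return t,th,np.linalg.norm(B-(A@M.T+t),axis=1)*1000
E
python3 - <<'E'
from fit import *
px=lambda x,y:(y/3.4+10,x/3.4+200)
L=[px(118,64),px(405,50),px(148,528),px(410,516)]; D=[px(93,71),px(431,53),px(132,528),px(431,513)]
c=info("wrist"); A=np.array([[-1,1],[1,1],[-1,-1],[1,-1]])
l=[ray_z("wrist",p,.056,c)[:2] for p in L]; d=[ray_z("wrist",p,.05,c)[:2] for p in D]
print(np.linalg.norm(l[0]-l[1]),np.linalg.norm(l[0]-l[2]),np.linalg.norm(d[0]-d[1]),np.linalg.norm(d[2]-d[3]),np.linalg.norm(l[2]-l[3]))
for AA,BB in((A*[.0355,.0575],l),(A*[.042,.0575],d)):
    t,th,r=rigid(AA,BB); print(t,np.degrees(th),r)
o=get_obs();Rm=R.from_quat(o["tool_rot"]).as_matrix(); print(o["eef_pos"],"jaw yaw",np.degrees(np.arctan2(Rm[1,1],Rm[0,1])))
# plate pose in the hand: wells in wrist2 picture, top of plate about TCP z+?
import itertools
for z in(.200,.205,.21):
    W3=[ray_z("wrist",p,z,c)[:2] for p in((331,258),(271,300.5),(211.5,254.5))]
    t,th,r=fitplate(W3); print(z,"plate",t,np.degrees(th),r,"edge w",np.linalg.norm(ray_z("wrist",(179,215),z,c)-ray_z("wrist",(179,336),z,c)))
E
```

```text
0.0695877476661998 0.11255398440072285 0.08388062016489203 0.08293218578149943 0.07111234046044633
[0.56389778 0.12580734] 6.350319625472699 [1.46458004 1.42383732 1.18391188 1.33863954]
[0.56433601 0.12601609] 6.649969893027281 [0.72355464 0.79900483 0.87975789 0.97680744]
[0.56768704 0.03104179 0.20031331] jaw yaw 3.8360031239396206
0.2 plate [0.56734506 0.03209084] 4.317556665355541 [0.58368199 0.35738013 0.70577013] edge w 0.053475596444633906
0.205 plate [0.56725861 0.03476817] 4.317556665355559 [1.89905377 0.89989785 1.96415875] edge w 0.051398965327449246
0.21 plate [0.56717217 0.03744549] 4.317556665355491 [3.21442893 1.45498098 3.22396087] edge w 0.04932233421026471
```

Call:
arm_command(
  translation=[
    [3,0.1,0],
    [6.5,0.2,1],
    [9.4,0.3,4],
    [9.4,0.3,7],
    [9.4,0.3,9],
  ],
  turn=[-0.04,-0.04,-0.04,-0.04,-0.04],
  hand=[0.7,0.7,0.7,0.7,0.7],
)

```text
clock: 6.45
eef_pos: [0.5631, 0.1269, 0.1079]
tool_rot: [0.667, 0.745, -0.001, -0.001]
ft_force: [0.3, 0.2, -1.4]
grip_width: 0.0545
```

Call:
arm_command(
  translation=[
    [0,0,0],
    [0,0,0],
    [0,0,0],
  ],
  turn=[0,0,0],
  hand=[0.7,0.7,0.7],
)

```text
clock: 6.7
eef_pos: [0.5654, 0.125, 0.1117]
tool_rot: [0.668, 0.744, 0.001, 0.001]
ft_force: [0.2, 0.5, -0.5]
grip_width: 0.0543
```

Run:
```python
from fit import *
o=get_obs();print(o["clock"],o["eef_pos"],o["grip_width"])
Rm=R.from_quat(o["tool_rot"]).as_matrix(); print("jaw yaw",np.degrees(np.arctan2(Rm[1,1],Rm[0,1])))
im,dp,c=shot("wrist","w3.png")
a=cv2.resize(im[40:360,140:420,::-1],None,fx=1.85,fy=1.85,interpolation=cv2.INTER_CUBIC); cv2.imwrite("pics/z3.png",a)
```

```text
6.7 [0.56542678 0.12498498 0.11171272] 0.054270314612218346
jaw yaw 6.104610864213042
```

View pics/z3.png

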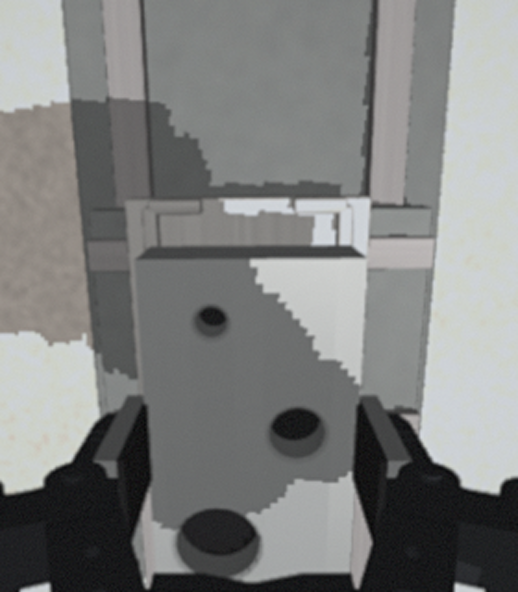

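Deck far corners are at zoom (126,201) and (369,198). Well mouths are at (218,542), (297,433) and (211,321), and the plate's far top edge runs from (138,258) to (364,258).

Run:
```python
from fit import *
px=lambda x,y:(y/1.85+40,x/1.85+140)
c=info("wrist"); o=get_obs(); z=o["eef_pos"][2]-.0006
dl,dr=[ray_z("wrist",px(*p),.05,c)[:2] for p in((126,201),(369,198))]
v=dr-dl; th=np.arctan2(v[1],v[0]); print("deck w",np.linalg.norm(v),"yaw",np.degrees(th))
for y in (th,np.radians(6.5)):
    ex=np.array([np.cos(y),np.sin(y)]); ey=np.array([-ex[1],ex[0]]); n=(dl+dr)/2-.0575*ey; print("nest",n)
for zz in(z,z-.003,z+.003):
    t,a,r=fitplate([ray_z("wrist",px(*p),zz,c)[:2] for p in((218,542),(297,433),(211,321))]); 
    pl,pr=[ray_z("wrist",px(*p),zz,c)[:2] for p in((138,258),(364,258))]
    w=pr-pl; y=np.radians(6.4); ey=np.array([-np.sin(y),np.cos(y)])
    print(zz,"plate",t,np.degrees(a),r,"| edge w",np.linalg.norm(w),np.degrees(np.arctan2(w[1],w[0])),"centre",(pl+pr)/2-.05*ey)
```

```text
deck w 0.08361358671877184 yaw 6.788021691700423
nest [0.56479371 0.12596333]
nest [0.5645066  0.12592989]
0.11170738249290431 plate [0.5656204  0.12460856] 6.453795889100585 [0.57309737 0.31018276 0.28314383] | edge w 0.05416082446042424 6.079868080972833 centre [0.56564678 0.12400482]
0.1087073824929043 plate [0.56574726 0.12297853] 6.453795889100578 [0.22024276 0.29977336 0.49354901] | edge w 0.05541926329985675 6.079868080972822 centre [0.56571068 0.12348376]
0.11470738249290431 plate [0.56549353 0.12623859] 6.453795889100597 [1.35945214 0.5753616  1.04116403] | edge w 0.05290238562099184 6.079868080972803 centre [0.56558288 0.12452587]
```

Call:
arm_command(
  translation=[
    [0.2,-0.1,0.5],
    [0.2,-0.1,1.5],
    [0.2,-0.1,2.4],
    [0.2,-0.1,3],
    [0.2,-0.1,3],
  ],
  turn=[0,0,0,0,0],
  hand=[0.7,0.7,0.7,0.7,0.7],
)

```text
clock: 7.17
eef_pos: [0.5619, 0.1265, 0.0782]
tool_rot: [0.668, 0.744, -0.001, -0.001]
ft_force: [0.2, -0.7, -0.4]
grip_width: 0.0542
```

Call:
arm_command(
  translation=[
    [0,0,0.2],
    [0,0,0.4],
    [0,0,0.6],
    [0,0,0.6],
    [0,0,0.6],
  ],
  turn=[0,0,0,0,0],
  hand=[0.7,0.7,0.7,0.7,0.7],
)

```text
clock: 7.58
eef_pos: [0.5632, 0.1269, 0.0743]
tool_rot: [0.668, 0.744, -0.0, -0.0]
ft_force: [1.1, 0.1, -1.6]
grip_width: 0.0538
```

Run:
```python
from fit import *
o=get_obs();print(o["clock"],o["eef_pos"],o["grip_width"],o["ft_force"],o["ft_torque"])
im,dp,c=shot("wrist","w4.png")
a=cv2.resize(im[40:360,140:420,::-1],None,fx=1.85,fy=1.85,interpolation=cv2.INTER_CUBIC); cv2.imwrite("pics/z4.png",a)
```

```text
7.5833 [0.56315821 0.12688941 0.07431551] 0.053798535847607284 [ 1.06502747  0.11552687 -1.59708745] [-0.01970456 -0.02766368  0.02279775]
```

View pics/z4.png

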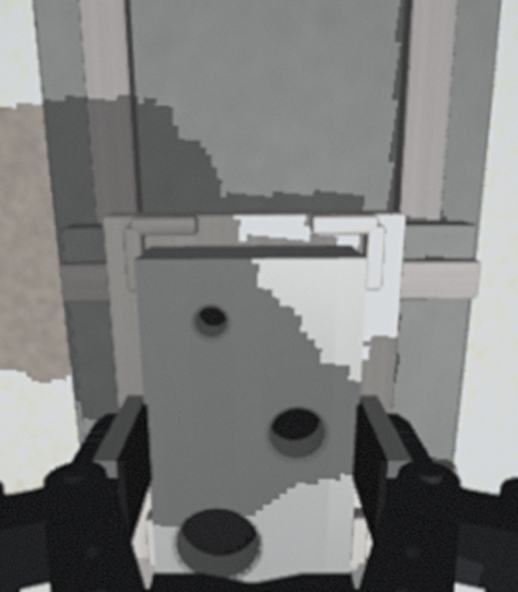

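Run:
```python
from fit import *
px=lambda x,y:(y/1.85+40,x/1.85+140)
c=info("wrist")
dl,dr=[ray_z("wrist",px(*p),.05,c)[:2] for p in((105,215),(404,214))]
v=dr-dl; print("deck w",np.linalg.norm(v),"yaw",np.degrees(np.arctan2(v[1],v[0])))
y=np.radians(6.5); ex=np.array([np.cos(y),np.sin(y)]); ey=np.array([-ex[1],ex[0]]); n=(dl+dr)/2-.0575*ey; print("nest",n)
for zz in(.0735,.071):
    t,a,r=fitplate([ray_z("wrist",px(*p),zz,c)[:2] for p in((218,542),(297,433),(211,321))]); 
    pl,pr=[ray_z("wrist",px(*p),zz,c)[:2] for p in((138,258),(364,258))]
    w=pr-pl; e=(pl+pr)/2-.05*ey
    for q in(t,e): print(zz,q,"err in stage axes mm",((n-q)@ex*1000).round(2),((n-q)@ey*1000).round(2),np.degrees(a),np.linalg.norm(w))
```

```text
deck w 0.08310779604983816 yaw 6.3437358389443315
nest [0.56392951 0.12660666]
0.0735 [0.56295072 0.1263695 ] err in stage axes mm 1.0 0.12 6.504674560185473 0.05428692413501261
0.0735 [0.56300726 0.12589724] err in stage axes mm 1.0 0.6 6.504674560185473 0.05428692413501261
0.071 [0.56304896 0.12500894] err in stage axes mm 1.06 1.49 6.504674560185417 0.055335686520650934
0.071 [0.56305207 0.12546114] err in stage axes mm 1.0 1.04 6.504674560185417 0.055335686520650934
```

Call:
arm_command(
  translation=[
    [0.07,0.1,0],
    [0.07,0.1,0.1],
    [0.07,0.1,0.3],
    [0.07,0.1,0.4],
    [0.07,0.1,0.4],
  ],
  turn=[0,0,0,0,0],
  hand=[0.7,0.7,0.7,0.7,0.7],
)

```text
clock: 8.05
eef_pos: [0.5657, 0.128, 0.0725]
tool_rot: [0.668, 0.744, 0.002, 0.001]
ft_force: [0.1, -0.9, 6.9]
grip_width: 0.0543
```

Call:
arm_command(
  translation=[
    [0,0,0],
    [0,0,0],
    [0,0,0],
    [0,0,0],
    [0,0,-1],
  ],
  turn=[0,0,0,0,0],
  hand=[0.4,0.1,0,0,0],
)

```text
clock: 8.47
eef_pos: [0.5622, 0.1273, 0.0783]
tool_rot: [0.668, 0.744, -0.002, -0.001]
ft_force: [-0.7, 0.2, -0.6]
grip_width: 0.0854
```

Call:
arm_command(
  translation=[
    [0,0,-3.5],
    [0,0,-7],
    [-2,0,-10],
    [-6,0,-12],
    [-10,0,-12],
  ],
  turn=[0,0,0,0,0],
  hand=[0,0,0,0,0],
)

```text
clock: 8.88
eef_pos: [0.5774, 0.0302, 0.2064]
tool_rot: [0.667, 0.745, 0.004, 0.003]
ft_force: [1.8, -0.5, 0.5]
grip_width: 0.0853
```

Call:
arm_command(
  translation=[
    [-1.2,0,0],
    [-1.2,0,0],
    [-1.2,0,0],
  ],
  turn=[0,0,0],
  hand=[0,0,0],
)

```text
clock: 9.13
eef_pos: [0.5756, 0.0168, 0.2002]
tool_rot: [0.669, 0.743, 0.0, -0.0]
ft_force: [-0.6, -0.5, -0.2]
grip_width: 0.0855
```

Run:
```python
from fit import *
o=get_obs();print(o["clock"],o["eef_pos"],o["grip_width"],o["ft_force"])
im,dp,c=shot("wrist","w5.png"); np.save("pics/w5.npy",dp)
for nm,z in(("well_large",.072),("well_medium",.072),("well_small",.072),("knob",.09),("probe",.08),("nest",.05),("plate_center",.061)):
    for h in spot_point("wrist",nm)[:2]:
      if h["conf"]>.2: print(nm,round(h["conf"],2),np.round(h["location"],1),ray_z("wrist",h["location"],z,c).round(4),at("wrist",h["location"],dp,c))
cv2.imwrite("pics/z5.png",cv2.resize(im[:400,130:430,::-1],None,fx=1.5,fy=1.5,interpolation=cv2.INTER_CUBIC))
```

```text
9.1333 [0.57564127 0.01680856 0.20023332] 0.08547813723236385 [-0.64961758 -0.46203582 -0.1629803 ]
well_medium 0.64 [ 71.8 292.8] [0.5764 0.1315 0.072 ] [0.57682082 0.13340152 0.06102339]
well_small 0.78 [ 28.8 263.7] [0.5503 0.1599 0.072 ] [0.54956232 0.16294228 0.06124047]
knob 0.77 [220.9 277.7] [0.5771 0.0112 0.09  ] [0.57633302 0.01742581 0.10950349]
plate_center 0.81 [ 79.6 277.8] [0.565 0.126 0.061] [0.56510165 0.12450088 0.07179705]
```

View pics/z5.png

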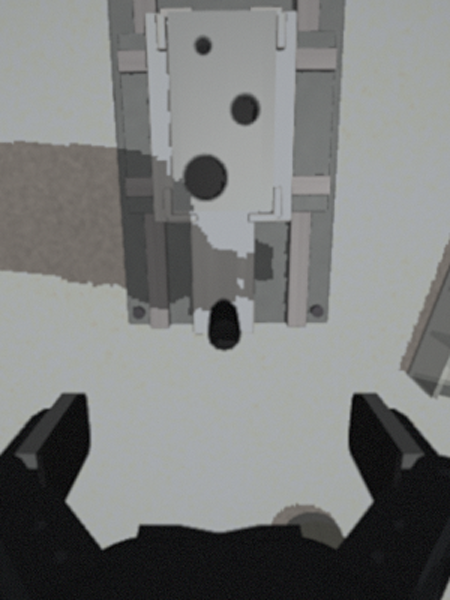

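The plate lies inside all four lips, and depth puts its top at 71.8 mm, so it is flat. The knob is at zoom (224,318), world ≈ (0.577, 0.015). I'll grip the knob and slide part of the way to a spot off every well, from where the probe can be measured.

Call:
arm_command(
  translation=[
    [-0.2,0.1,3],
    [-0.2,0.1,6.5],
    [-0.2,0.1,9.5],
    [-0.2,0.1,11],
    [-0.2,0.1,11],
  ],
  turn=[0,0,0,0,0],
  hand=[0,0,0,0,0.2],
)

```text
clock: 9.95
eef_pos: [0.5736, 0.0159, 0.0857]
tool_rot: [0.668, 0.744, -0.003, -0.003]
ft_force: [-1.6, 1.1, 0.2]
grip_width: 0.0753
```

Call:
arm_command(
  translation=[
    [0,0,0],
    [0,0,0],
    [0,0,0],
    [0,0,0],
    [0,0,0],
  ],
  turn=[0,0,0,0,0],
  hand=[0.5,0.8,0.95,0.95,0.95],
)

```text
clock: 10.37
eef_pos: [0.5783, 0.0156, 0.0921]
tool_rot: [0.668, 0.744, 0.001, 0.001]
ft_force: [-1.0, -0.0, 3.4]
grip_width: 0.016
```

Call:
arm_command(
  translation=[
    [0,0,0],
    [0,0,0],
    [0,0,0],
  ],
  turn=[0,0,0],
  hand=[0.95,0.95,0.95],
)

```text
clock: 10.62
eef_pos: [0.5783, 0.0156, 0.0921]
tool_rot: [0.668, 0.744, 0.001, 0.001]
ft_force: [-1.1, -0.0, 6.3]
grip_width: 0.0163
```

Call:
arm_command(
  translation=[
    [1.5,0,0],
    [3.5,0,0],
    [5.5,0,0],
    [7.5,0,0],
    [8.8,0,0],
  ],
  turn=[0,0,0,0,0],
  hand=[0.95,0.95,0.95,0.95,0.95],
)

```text
clock: 11.03
eef_pos: [0.5684, 0.1042, 0.092]
tool_rot: [0.668, 0.744, 0.001, 0.001]
ft_force: [-1.6, -2.3, 7.4]
grip_width: 0.0162
```

Call:
arm_command(
  translation=[
    [0,0,0],
    [0,0,0],
    [0,0,0],
  ],
  turn=[0,0,0],
  hand=[0.95,0.95,0.95],
)

```text
clock: 11.28
eef_pos: [0.5684, 0.1042, 0.092]
tool_rot: [0.668, 0.744, 0.001, 0.0]
ft_force: [-2.9, 1.5, 5.7]
grip_width: 0.0166
```

Run:
```python
from fit import *
o=get_obs();print(o["clock"],o["eef_pos"],o["grip_width"],o["ft_force"])
im,dp,c=shot("wrist","w6.png"); np.save("pics/w6.npy",dp)
for nm,z in(("well_large",.072),("well_medium",.072),("well_small",.072),("probe",.08)):
    for h in spot_point("wrist",nm)[:2]:
      if h["conf"]>.2: print(nm,round(h["conf"],2),np.round(h["location"],1),ray_z("wrist",h["location"],z,c).round(4),at("wrist",h["location"],dp,c))
```

```text
11.2833 [0.56836822 0.10423122 0.09201548] 0.016595119407086245 [-2.92720487  1.46578526  5.72297104]
well_large 0.9 [104.9 253.3] [0.5483 0.1841 0.072 ] [0.54745921 0.18475183 0.06104647]
well_medium 0.9 [ 24.3 303.8] [0.5677 0.2208 0.072 ] [0.56827559 0.22399717 0.06150963]
```

View pics/w6.png

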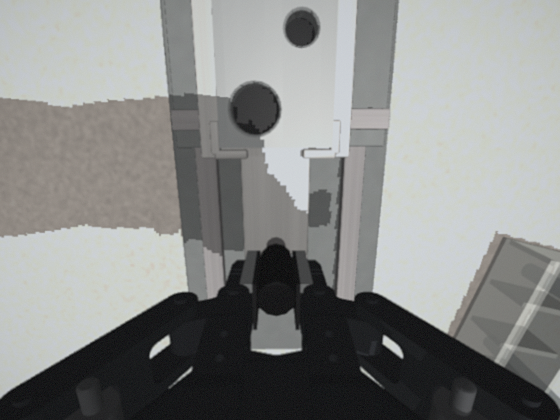

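The large well is at (107,256) and the medium at (26,302). The probe is still outside the view. I'll work out the probe line from the base edges (saved pictures and depth) and triangulate the probe from the scene and top cameras.

Run:
```python
from fit import *
np.set_printoptions(precision=4,suppress=True)
o=get_obs(); c=info("wrist"); K,d,T=c
E=np.eye(4);E[:3,:3]=R.from_quat(o["tool_rot"]).as_matrix();E[:3,3]=o["eef_pos"]; H=T@E   # tool->cam
q=np.array([.669,.743,0,0]);E5=np.eye(4);E5[:3,:3]=R.from_quat(q/np.linalg.norm(q)).as_matrix();E5[:3,3]=[.57564,.01681,.20023]
c5=(K,d,H@np.linalg.inv(E5)); d5=np.load("pics/w5.npy"); d6=np.load("pics/w6.npy")
p5=lambda x,y:(y/1.5,x/1.5+130)
zb=[at("wrist",p5(*p),d5,c5)[2] for p in((140,290),(320,290),(128,100),(330,100))]; print("base top z",zb)
z=float(np.median(zb))
bl,br=[ray_z("wrist",p5(*p),z,c5)[:2] for p in((128.5,323.5),(329,322.5))]; print("base w",np.linalg.norm(br-bl))
tl,tr=[ray_z("wrist",p5(*p),z,c5)[:2] for p in((108,2),(345,2))]; print("w top",np.linalg.norm(tr-tl))
m0=(bl+br)/2; m1=(tl+tr)/2; ey=(m1-m0)/np.linalg.norm(m1-m0); print("axis yaw",np.degrees(np.arctan2(-ey[0],ey[1])), "edge yaw",np.degrees(np.arctan2(*(br-bl)[::-1])))
y=np.radians(6.5); ex=np.array([np.cos(y),np.sin(y)]); ey=np.array([-ex[1],ex[0]])
org=m0+.175*ey; pr=org+.1*ey; print("stage origin",org,"probe",pr)
P=[ray_z("wrist",p5(*p),.072,c5)[:2] for p in((206,177),(245,109),(203,45))]
t,a,r=fitplate(P); print("plate w5",t,np.degrees(a),r); S=lambda p:((p-org)@np.array([ex,ey]).T)*1000
print("plate stage mm",S(t),"wells",[S(p) for p in P])
P6=[ray_z("wrist",p,.072,c)[:2] for p in((107.5,255.5),(26.5,302))]; t6,a6,r6=rigid(W[:2],P6); print("plate w6",t6,np.degrees(a6),r6,S(t6),[S(p) for p in P6])
e6=[ray_z("wrist",p,z,c)[:2] for p in((50,165.5),(50,395.5))]; print("base edges at w6 stage",[S(p) for p in e6])
for n in("scene","top"):
  im,dp,cc=shot(n,n+"6.png")
  for h in spot_point(n,"probe")[:2]: print(n,h["conf"],h["location"],ray_z(n,h["location"],.08,cc)[:2], S(ray_z(n,h["location"],.08,cc)[:2]), "proj est",proj(n,[[*pr,.08]],cc))
im=cv2.imread("pics/scene6.png"); cv2.imwrite("pics/s6.png",cv2.resize(im[110:230,330:490],None,fx=5,fy=5,interpolation=cv2.INTER_CUBIC))
```

```text
base top z [np.float64(0.012271333754515543), np.float64(0.011916505831300215), np.float64(0.03288233670025529), np.float64(0.032591599998694064)]
base w 0.1456348780414823
w top 0.14366702899280107
axis yaw 6.735099839266148 edge yaw 6.325127590759473
stage origin [0.5646 0.17  ] probe [0.5533 0.2694]
plate w5 [0.5657 0.1266] 6.869035962699663 [0.2879 0.2663 0.0953]
plate stage mm [ -3.8248 -43.2528] wells [array([-13.4669, -75.0718]), array([  7.9486, -40.343 ]), array([-13.988 ,  -9.3954])]
plate w6 [0.5557 0.2153] 6.569631726568204 [0.2905 0.2905] [-3.7265 45.9806] [array([-13.5333,  14.2145]), array([ 8.1156, 48.749 ])]
base edges at w6 stage [array([-70.8898,  51.192 ]), array([69.7232, 50.555 ])]
scene 0.64 [162.1, 434.0] [0.5489 0.275 ] [ -3.7823 106.0275] proj est [[163.7935 433.1861]]
```

View pics/s6.png

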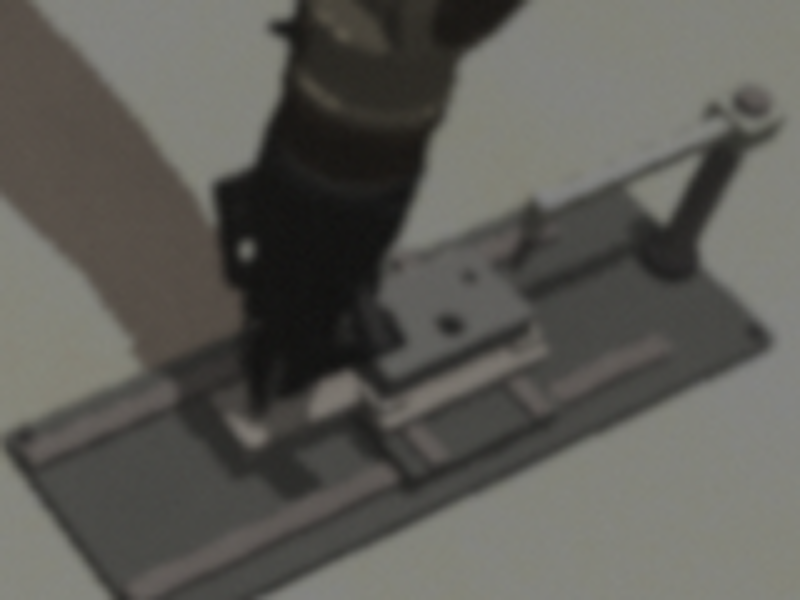

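```bash
cat > st.py <<'E'
from fit import *
np.set_printoptions(precision=4,suppress=True)
Y=np.radians(6.5); ex=np.array([np.cos(Y),np.sin(Y)]); ey=np.array([-ex[1],ex[0]])
E
python3 - <<'E'
from st import *
o=get_obs(); c=info("wrist"); K,d,T=c
E=np.eye(4);E[:3,:3]=R.from_quat(o["tool_rot"]).as_matrix();E[:3,3]=o["eef_pos"]; H=T@E
q=np.array([.669,.743,0,0]);E5=np.eye(4);E5[:3,:3]=R.from_quat(q/np.linalg.norm(q)).as_matrix();E5[:3,3]=[.57564,.01681,.20023]
c5=(K,d,H@np.linalg.inv(E5)); p5=lambda x,y:(y/1.5,x/1.5+130); z=.012
bl,br=[ray_z("wrist",p5(*p),z,c5)[:2] for p in((128.5,323.5),(329,322.5))]
tl,tr=[ray_z("wrist",p5(*p),z,c5)[:2] for p in((108,2),(345,2))]
m0=(bl+br)/2; m1=(tl+tr)/2; v=m1-m0; print("w",np.linalg.norm(br-bl),np.linalg.norm(tr-tl),"yaw",np.degrees(np.arctan2(-v[0],v[1])))
org=m0+.175*ey; org+=ex*((m1-org)@ex)/2; S=lambda p:((np.array(p)[:2]-org)@np.array([ex,ey]).T)*1000
pr=org+.1*ey; print("org",org,"probe",pr)
P=[ray_z("wrist",p5(*p),.072,c5)[:2] for p in((206,177),(245,109),(203,45))]; print("w5 plate",S(fitplate(P)[0]))
P6=[ray_z("wrist",p,.072,c)[:2] for p in((107.5,255.5),(26.5,302))]; t6,_,_=rigid(W[:2],P6); print("w6 plate",t6,S(t6),[S(p) for p in P6])
print("base edges w6",[S(ray_z("wrist",p,z,c)) for p in((50,165.5),(50,395.5))])
cs=info("scene"); f=lambda x,y:(110+y/5,330+x/5)
print("scene probe",S(ray_z("scene",f(518,262),.08,cs)),"col base",S(ray_z("scene",f(668,258),.012,cs)),"col top",S(ray_z("scene",f(752,100),.15,cs)))
print("scene wells medium? small",S(ray_z("scene",f(450,325),.072,cs)),S(ray_z("scene",f(469,275),.072,cs)))
print("base corners",[S(ray_z("scene",f(*p),.012,cs)) for p in((10,440),(770,335),(125,598))])
E
```

```text
w 0.15059682372971478 0.14856432097527353 yaw 6.735972140915481
org [0.5647 0.1669] probe [0.5534 0.2662]
w5 plate [ -3.6078 -40.0775]
w6 plate [0.5557 0.2153] [-3.4774 49.1028] [array([-13.2867,  17.3375]), array([ 8.365 , 51.8705])]
base edges w6 [array([-74.1531,  56.7366]), array([73.8627, 56.0545])]
scene probe [ -3.1933 107.4817] col base [ -1.323  248.6004] col top [  2.0922 241.0551]
scene wells medium? small [10.8703 51.3538] [-12.5173  83.365 ]
base corners [array([ -66.7895, -172.67  ]), array([ 71.5761, 262.9478]), array([  47.8525, -172.8328])]
```

The wrist-based geometry is consistent: base width 150.6 mm, saddle start −40 mm, probe ≈ (0.5534, 0.2662). The large well needs about +13 mm in x and +83 mm in y along the stage axes.

Call:
arm_command(
  translation=[
    [1.5,0.3,0],
    [3.5,0.6,0],
    [5.5,0.9,0],
    [7.3,1.2,0],
    [8.3,1.3,0],
  ],
  turn=[0,0,0,0,0],
  hand=[0.95,0.95,0.95,0.95,0.95],
)

```text
clock: 12.15
eef_pos: [0.5726, 0.1887, 0.092]
tool_rot: [0.668, 0.744, 0.001, 0.001]
ft_force: [-1.6, -2.3, 7.3]
grip_width: 0.0162
```

Call:
arm_command(
  translation=[
    [0,0,0],
    [0,0,0],
    [0,0,0],
  ],
  turn=[0,0,0],
  hand=[0.95,0.95,0.95],
)

```text
clock: 12.4
eef_pos: [0.5728, 0.1883, 0.092]
tool_rot: [0.668, 0.744, 0.002, 0.0]
ft_force: [-0.5, 2.2, 6.1]
grip_width: 0.0163
```

Run:
```python
from st import *
o=get_obs();print(o["clock"],o["eef_pos"],o["grip_width"],o["ft_force"])
im,dp,c=shot("wrist","w7.png"); np.save("pics/w7.npy",dp); i2,_,_=shot("scene","scene7.png")
for nm,z in(("well_large",.072),("well_medium",.072),("probe",.08)):
    for h in spot_point("wrist",nm)[:2]:
      if h["conf"]>.2: print(nm,round(h["conf"],2),np.round(h["location"],1),ray_z("wrist",h["location"],z,c).round(4))
a=cv2.resize(im[0:200,180:380,::-1],None,fx=2.4,fy=2.4,interpolation=cv2.INTER_CUBIC)
b=cv2.resize(i2[130:200,400:450,::-1],(320,480),interpolation=cv2.INTER_CUBIC)
cv2.imwrite("pics/z7.png",np.hstack([a,b]))
```

```text
12.4 [0.5728 0.1883 0.092 ] 0.016336400512196755 [-0.4788  2.2006  6.095 ]
well_large 0.93 [109. 252.] [0.5523 0.2663 0.072 ]
well_medium 0.8 [ 27.1 299.9] [0.5706 0.3036 0.072 ]
probe 0.65 [ 49.8 275.7] [0.561  0.2913 0.08  ]
probe 0.62 [110.1 252.9] [0.5534 0.2655 0.08  ]
```

View pics/z7.png

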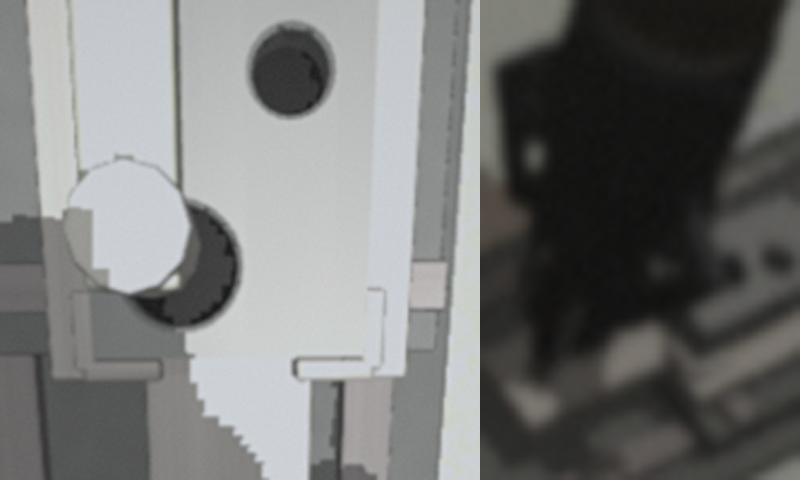

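The probe's hub disk (centre at zoom (127,225)) hides the tip, with a bit of the needle showing at (170,283). The hub axis at z = 0.138 gives the probe's x and y.

Run:
```python
from st import *
c=info("wrist"); f=lambda x,y:(y/2.4,x/2.4+180); dp=np.load("pics/w7.npy")
h=at("wrist",f(127,225),dp,c); print("hub depth",h, "needle",at("wrist",f(172,282),dp,c))
for z in(.138,h[2]):
  P=ray_z("wrist",f(127,225),z,c)[:2]; print("probe",P,"dia",np.linalg.norm(ray_z("wrist",f(64,225),z,c)-ray_z("wrist",f(190,225),z,c)))
L=ray_z("wrist",(109,255),.072,c)[:2]
# mouth circle from edge points: right (240,262), bottom (183,328), 
from scipy.optimize import least_squares
pts=np.array([ray_z("wrist",f(*p),.072,c)[:2] for p in((240,262),(183,328),(232,232),(225,305),(205,322),(205,205))])
s=least_squares(lambda q:np.linalg.norm(pts-q,axis=1)-.012,P); print("large",s.x,s.fun*1000)
Mp=np.array([ray_z("wrist",f(*p),.072,c)[:2] for p in((335,70),(247,70),(290,118),(290,22))]); M=least_squares(lambda q:np.linalg.norm(Mp-q,axis=1)-.0075,Mp.mean(0)).x
v=M-s.x; print("medium",M,"dist",np.linalg.norm(v),"exp",np.hypot(22,35), "plate yaw",np.degrees(np.arctan2(v[1],v[0])-np.arctan2(35,22)))
for n,Lc in(("net",ray_z("wrist",(109,252),.072,c)[:2]),("circ",s.x)): e=P-Lc; print(n,"move stage mm",e@ex*1000,e@ey*1000)
print("tip from needle line: proj of tip",proj("wrist",[[*P,.08]],c))
```

```text
hub depth [0.5526 0.2659 0.1397] needle [0.5577 0.2606 0.1379]
probe [0.5523 0.2661] dia 0.013815698115879675
probe [0.5526 0.2659] dia 0.01353467887619705
large [0.5539 0.2655] [-0.05    0.2743  0.0423 -0.1801  0.0981  0.2488]
medium [0.5714 0.3024] dist 0.04083906738729961 exp 41.340053217188775 plate yaw 6.7853275201472565
net move stage mm 0.1682406164310496 -0.01492614501992386
circ move stage mm -1.2945794661163226 0.6148861567863636
tip from needle line: proj of tip [[108.0009 251.0445]]
```

The large well is within about 1.4 mm of the probe. I'll make a small correction, hold, then go to the medium well and hold there too.

Call:
arm_command(
  translation=[
    [0.05,-0.1,0],
    [0.05,-0.1,0],
    [0.05,-0.1,0],
    [0.05,-0.1,0],
    [0.05,-0.1,0],
  ],
  turn=[0,0,0,0,0],
  hand=[0.95,0.95,0.95,0.95,0.95],
)

```text
clock: 13.07
eef_pos: [0.5722, 0.1879, 0.0921]
tool_rot: [0.668, 0.744, 0.002, 0.001]
ft_force: [0.1, 1.0, 6.4]
grip_width: 0.0162
```

Call:
arm_command(
  translation=[
    [0,0,0],
    [0,0,0],
    [0,0,0],
    [0,0,0],
    [0,0,0],
  ],
  turn=[0,0,0,0,0],
  hand=[0.95,0.95,0.95,0.95,0.95],
)

```text
clock: 13.48
eef_pos: [0.5722, 0.1879, 0.092]
tool_rot: [0.668, 0.744, 0.002, 0.001]
ft_force: [0.6, 1.1, 5.7]
grip_width: 0.0163
```

Call:
arm_command(
  translation=[
    [0,0,0],
    [0,0,0],
    [0,0,0],
    [0,0,0],
    [0,0,0],
  ],
  turn=[0,0,0,0,0],
  hand=[0.95,0.95,0.95,0.95,0.95],
)

```text
clock: 13.9
eef_pos: [0.5722, 0.1879, 0.0921]
tool_rot: [0.668, 0.744, 0.002, 0.001]
ft_force: [-0.3, 1.4, 5.8]
grip_width: 0.0161
```

Call:
arm_command(
  translation=[
    [0,0,0],
    [0,0,0],
    [0,0,0],
    [0,0,0],
    [0,0,0],
  ],
  turn=[0,0,0,0,0],
  hand=[0.95,0.95,0.95,0.95,0.95],
)

```text
clock: 14.32
eef_pos: [0.5722, 0.1879, 0.0921]
tool_rot: [0.668, 0.744, 0.002, 0.001]
ft_force: [1.2, 0.5, 6.3]
grip_width: 0.0164
```

Call:
arm_command(
  translation=[
    [-0.8,-0.5,0],
    [-1.8,-1.1,0],
    [-2.8,-1.7,0],
    [-3.3,-2,0],
    [-3.5,-2.2,0],
  ],
  turn=[0,0,0,0,0],
  hand=[0.95,0.95,0.95,0.95,0.95],
)

```text
clock: 14.73
eef_pos: [0.5539, 0.15, 0.092]
tool_rot: [0.669, 0.744, 0.002, 0.001]
ft_force: [1.3, 2.5, 4.7]
grip_width: 0.0165
```

Call:
arm_command(
  translation=[
    [0,0,0],
    [0,0,0],
    [0,0,0],
  ],
  turn=[0,0,0],
  hand=[0.95,0.95,0.95],
)

```text
clock: 14.98
eef_pos: [0.5536, 0.1497, 0.092]
tool_rot: [0.669, 0.744, 0.001, 0.001]
ft_force: [0.6, -1.4, 7.3]
grip_width: 0.0167
```

Run:
```python
from st import *
o=get_obs();print(o["clock"],o["eef_pos"],o["grip_width"],o["ft_force"])
im,dp,c=shot("wrist","w8.png"); np.save("pics/w8.npy",dp)
for nm,z in(("well_large",.072),("well_medium",.072),("probe",.08)):
    for h in spot_point("wrist",nm)[:2]:
      if h["conf"]>.2: p=ray_z("wrist",h["location"],z,c)[:2]; e=np.array([.5524,.266])-p; print(nm,round(h["conf"],2),np.round(h["location"],1),p,"to probe",e@ex*1000,e@ey*1000)
g=cv2.cvtColor(im,cv2.COLOR_RGB2GRAY)
# large-well fit from dark blob
ys,xs=np.where(g[70:140,210:320]<70); print("large blob px",ys.mean()+70,xs.mean()+210,len(ys))
```

```text
14.9833 [0.5536 0.1497 0.092 ] 0.016743382193655072 [ 0.5753 -1.4012  7.2781]
well_large 0.79 [111.3 251.7] [0.5332 0.2266] to probe 23.510475981863394 36.99436416919022
well_medium 0.7 [ 26.6 301.8] [0.5524 0.2651] to probe 0.06985639657793302 0.8655653290910572
probe 0.57 [ 17.1 304. ] [0.5525 0.2664] to probe -0.14184789195446376 -0.4127499994737565
large blob px 110.08506113769272 254.3264221158958 1881
```

The medium well is within 1 mm of the probe. I'll nudge it, hold, then move to the small well and hold.

Call:
arm_command(
  translation=[
    [0.1,0.05,0],
    [0.1,0.05,0],
    [0.1,0.05,0],
    [0.1,0.05,0],
    [0.1,0.05,0],
  ],
  turn=[0,0,0,0,0],
  hand=[0.95,0.95,0.95,0.95,0.95],
)

```text
clock: 15.6
eef_pos: [0.5538, 0.1509, 0.092]
tool_rot: [0.668, 0.744, 0.001, 0.001]
ft_force: [-1.3, -1.3, 7.1]
grip_width: 0.0166
```

Call:
arm_command(
  translation=[
    [0,0,0],
    [0,0,0],
    [0,0,0],
    [0,0,0],
    [0,0,0],
  ],
  turn=[0,0,0,0,0],
  hand=[0.95,0.95,0.95,0.95,0.95],
)

```text
clock: 16.02
eef_pos: [0.5538, 0.1509, 0.092]
tool_rot: [0.668, 0.744, 0.001, 0.001]
ft_force: [-1.9, -1.1, 8.3]
grip_width: 0.0166
```

Call:
arm_command(
  translation=[
    [0,0,0],
    [0,0,0],
    [0,0,0],
    [0,0,0],
    [0,0,0],
  ],
  turn=[0,0,0,0,0],
  hand=[0.95,0.95,0.95,0.95,0.95],
)

```text
clock: 16.43
eef_pos: [0.5538, 0.1509, 0.0921]
tool_rot: [0.668, 0.744, 0.001, 0.001]
ft_force: [-1.1, -1.8, 7.2]
grip_width: 0.0164
```

Call:
arm_command(
  translation=[
    [0,0,0],
    [0,0,0],
    [0,0,0],
    [0,0,0],
    [0,0,0],
  ],
  turn=[0,0,0,0,0],
  hand=[0.95,0.95,0.95,0.95,0.95],
)

```text
clock: 16.85
eef_pos: [0.5538, 0.1509, 0.092]
tool_rot: [0.668, 0.744, 0.001, 0.001]
ft_force: [-0.8, -0.0, 7.6]
grip_width: 0.0165
```

Call:
arm_command(
  translation=[
    [-0.8,0.5,0],
    [-1.6,1.1,0],
    [-2.4,1.7,0],
    [-2.9,2,0],
    [-3.1,2.2,0],
  ],
  turn=[0,0,0,0,0],
  hand=[0.95,0.95,0.95,0.95,0.95],
)

```text
clock: 17.27
eef_pos: [0.5792, 0.1225, 0.092]
tool_rot: [0.668, 0.744, 0.001, 0.001]
ft_force: [-2.8, 1.0, 8.7]
grip_width: 0.0163
```

Call:
arm_command(
  translation=[
    [0,0,0],
    [0,0,0],
    [0,0,0],
  ],
  turn=[0,0,0],
  hand=[0.95,0.95,0.95],
)

```text
clock: 17.52
eef_pos: [0.5795, 0.1223, 0.0921]
tool_rot: [0.669, 0.744, 0.001, 0.001]
ft_force: [0.3, -1.6, 6.0]
grip_width: 0.0164
```

Run:
```python
from st import *
from scipy.optimize import least_squares
o=get_obs();print(o["clock"],o["eef_pos"],o["grip_width"],o["ft_force"])
pr=np.array([.5524,.266]); st=lambda e:(e@ex*1000,e@ey*1000)
im,dp,c=shot("wrist","w9.png")
for nm,m in(("well_large",[22,-31]),("well_medium",[22,-31]),("plate_center",[0,0])):
    for h in spot_point("wrist",nm)[:1]:
      p=ray_z("wrist",h["location"],.072,c)[:2]; print(nm,round(h["conf"],2),np.round(h["location"],1),p)
# mouths by HoughCircles on the plate's homography-free picture: dark threshold contours
g=cv2.cvtColor(im,cv2.COLOR_RGB2GRAY)
P={}
for nm,rc,r in(("L",(108,253),.012),("M",(27,301),.0075)):
    r0,c0=rc; w=44 if nm=="L" else 26; sub=g[max(r0-w,0):r0+w,c0-w:c0+w]
    t,b=cv2.threshold(sub,0,255,cv2.THRESH_OTSU+cv2.THRESH_BINARY_INV)
    k=max(cv2.findContours(b,cv2.RETR_EXTERNAL,cv2.CHAIN_APPROX_NONE)[0],key=cv2.contourArea)[:,0]
    q=np.array([ray_z("wrist",(y+max(r0-w,0),x+c0-w),.072,c)[:2] for x,y in k])
    s=least_squares(lambda v:np.linalg.norm(q-v[:2],axis=1)-v[2],[*q.mean(0),r],loss="soft_l1",f_scale=.0005); print(nm,t,s.x,len(k)); P[nm]=s.x[:2]
v=P["M"]-P["L"]; print("dist",np.linalg.norm(v))
t,a,r=rigid(W[:2],[P["L"],P["M"]]); S=t+R.from_euler("z",a).as_matrix()[:2,:2]@W[2]; print("yaw",np.degrees(a),"small",S,"to probe",st(pr-S))
```

```text
17.5167 [0.5795 0.1223 0.0921] 0.01635265269333693 [ 0.322  -1.5729  6.0479]
well_large 0.75 [108.7 252.1] [0.5592 0.2004]
well_medium 0.96 [ 27.  301.8] [0.5783 0.2376]
plate_center 0.66 [329.6 476.3] [0.7058 0.0889]
L 143.0 [0.5549 0.1956 0.0168] 248
M 121.0 [0.5778 0.2369 0.0075] 105
dist 0.04731943358792651
yaw 3.127961520837402 small [0.5527 0.2641] to probe (np.float64(-0.11982946761443533), np.float64(1.9459383390715017))
```

By the medium-well fit, the small well is about 0.8 mm short in y. I'll nudge it, hold, release, rise, and verify from above.

Call:
arm_command(
  translation=[
    [0.1,0,0],
    [0.1,0,0],
    [0.1,0,0],
    [0.1,0,0],
    [0.1,0,0],
  ],
  turn=[0,0,0,0,0],
  hand=[0.95,0.95,0.95,0.95,0.95],
)

```text
clock: 18.13
eef_pos: [0.5794, 0.1234, 0.0921]
tool_rot: [0.668, 0.744, 0.001, 0.001]
ft_force: [0.8, -1.1, 7.9]
grip_width: 0.0164
```

Call:
arm_command(
  translation=[
    [0,0,0],
    [0,0,0],
    [0,0,0],
    [0,0,0],
    [0,0,0],
  ],
  turn=[0,0,0,0,0],
  hand=[0.95,0.95,0.95,0.95,0.95],
)

```text
clock: 18.55
eef_pos: [0.5794, 0.1234, 0.0921]
tool_rot: [0.669, 0.744, 0.001, 0.001]
ft_force: [1.3, -1.0, 6.9]
grip_width: 0.0165
```

Call:
arm_command(
  translation=[
    [0,0,0],
    [0,0,0],
    [0,0,0],
    [0,0,0],
    [0,0,0],
  ],
  turn=[0,0,0,0,0],
  hand=[0.95,0.95,0.95,0.95,0.95],
)

```text
clock: 18.97
eef_pos: [0.5794, 0.1234, 0.0921]
tool_rot: [0.669, 0.744, 0.001, 0.001]
ft_force: [1.0, -1.1, 5.8]
grip_width: 0.0163
```

Call:
arm_command(
  translation=[
    [0,0,0],
    [0,0,0],
    [0,0,0],
    [0,0,0],
    [0,0,0],
  ],
  turn=[0,0,0,0,0],
  hand=[0.85,0.7,0.4,0,0],
)

```text
clock: 19.38
eef_pos: [0.5775, 0.1236, 0.0897]
tool_rot: [0.668, 0.744, -0.001, -0.0]
ft_force: [0.7, 0.1, -0.7]
grip_width: 0.0611
```

Call:
arm_command(
  translation=[
    [0,0,0],
    [0,0,0],
    [0,0,-3],
    [0,0,-7],
    [0,0,-11],
  ],
  turn=[0,0,0,0,0],
  hand=[0,0,0,0,0],
)

```text
clock: 19.8
eef_pos: [0.5768, 0.1235, 0.1999]
tool_rot: [0.668, 0.744, -0.002, -0.001]
ft_force: [1.3, -0.3, 0.2]
grip_width: 0.0855
```

Call:
arm_command(
  translation=[
    [0,0,0],
    [0,0,0],
    [0,0,0],
  ],
  turn=[0,0,0],
  hand=[0,0,0],
)

```text
clock: 20.05
eef_pos: [0.5779, 0.1238, 0.2001]
tool_rot: [0.668, 0.744, 0.0, 0.0]
ft_force: [-0.1, 0.2, -0.5]
grip_width: 0.0858
```

Run:
```python
from st import *
o=get_obs();print(o["clock"],o["eef_pos"],o["grip_width"],o["ft_force"])
im,dp,c=shot("wrist","w10.png"); np.save("pics/w10.npy",dp)
for nm in("well_large","well_medium","well_small","probe"):
    for h in spot_point("wrist",nm)[:2]: print(nm,round(h["conf"],2),np.round(h["location"],1),ray_z("wrist",h["location"],.08 if nm=="probe" else .072,c)[:2])
print("est probe px",proj("wrist",[[.5524,.266,.08]],c))
cv2.imwrite("pics/z10.png",cv2.resize(im[0:150,200:360,::-1],None,fx=4,fy=4,interpolation=cv2.INTER_CUBIC))
```

```text
20.05 [0.5779 0.1238 0.2001] 0.08575246820205727 [-0.1439  0.1856 -0.4619]
well_large 0.85 [116.5 263.6] [0.5586 0.2017]
well_medium 0.78 [ 74.5 292.5] [0.5786 0.2364]
well_medium 0.49 [216.5 275.6] [0.5778 0.1163]
well_small 0.75 [ 30.6 262.3] [0.5514 0.2653]
well_small 0.44 [ 71.8 293.2] [0.5789 0.2384]
probe 0.91 [ 24.9 262.9] [0.5521 0.267 ]
est probe px [[ 26.424  263.1981]]
```

View pics/z10.png

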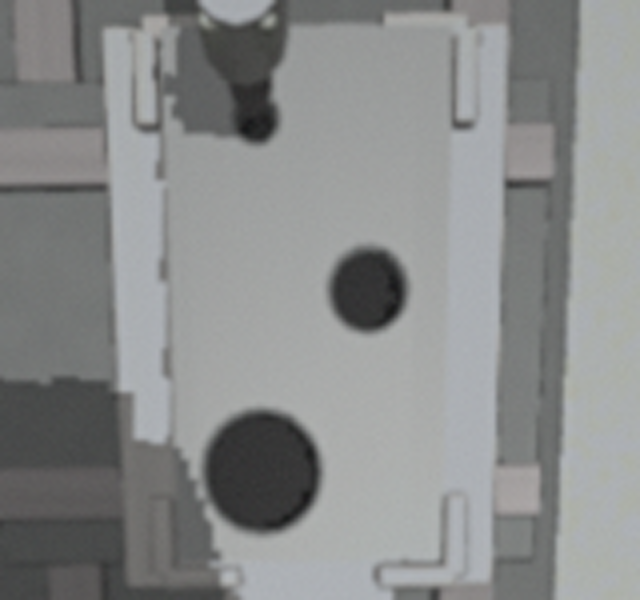

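Run:
```python
from st import *
c=info("wrist"); f=lambda x,y:(y/4,x/4+200)
P=[ray_z("wrist",f(*p),.072,c)[:2] for p in((262,471),(368,290),(256.5,121))]
t,a,r=fitplate(P); S=t+R.from_euler("z",a).as_matrix()[:2,:2]@W[2]; print("yaw",np.degrees(a),"res",r,"small fit",S,"direct",P[2])
for n,p in(("hub est",np.array([.5524,.266])),("net tip",ray_z("wrist",(24.9,262.9),.08,c)[:2]),("seen tip",ray_z("wrist",f(253,104),.08,c)[:2])):
    for s in(S,P[2]): e=p-s; print(n,p,"move stage mm",e@ex*1000,e@ey*1000)
```

```text
yaw 6.584200315866683 res [0.5804 0.208  0.5767] small fit [0.5516 0.2656] direct [0.5518 0.265 ]
hub est [0.5524 0.266 ] move stage mm 0.828420424803487 0.3561348263813551
hub est [0.5524 0.266 ] move stage mm 0.7190914054912749 0.9223625446524847
net tip [0.5511 0.2663] move stage mm -0.44595278518398657 0.7849602346609288
net tip [0.5511 0.2663] move stage mm -0.5552818044961987 1.3511879529320585
seen tip [0.5514 0.2656] move stage mm -0.1974590380368668 0.04631460026067936
seen tip [0.5514 0.2656] move stage mm -0.3067880573490788 0.6125423185318091
```

All estimates put the small well within about 1 mm of the tip, the plate is seated and the gripper is clear. Handing in.

```bash
python3 -c "
from workcell import *
print(job_done(), get_obs()['clock'])"
```

```text
the job is handed in; nothing more can be done
the job is handed in; nothing more can be done
```

The plate nearest the base now lies flat in the nest. I slid the carriage by its knob to put the large, then the medium, then the small well under the probe, and handed the job in at about 20 s. Each well was held still for over a second. The small well was left under the probe, with the gripper open and raised clear.

**Last checks:**
- **Plate:** it sits inside all four lips, and the depth image put its top at 71.8 mm (72 mm expected).
- **Small well:** the last close picture put it about 0.2–1.5 mm from the tip, depending on the estimate.
- **Large and medium wells:** both measured within about 1.5 mm before a final nudge and were not measured again after it. At the large well the probe's hub hid the tip, so I used the hub's axis instead.

**Disagreements:**
- My early readings of the probe tip from the scene camera were up to 8 mm off. I set them aside because the wrist-camera measurements agreed with the given sizes.
- One automatic fit of the large well failed because of a shadow, so I used the medium well instead.
- I took no final picture of the bottle, rack and marker. The arm passed well above or clear of them, and the reported forces never showed unexpected contact.

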